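Move the parts bins to the new rack in picking order

ROBOT

A 6-joint arm with a two-finger parallel gripper is mounted at the origin on a cart in front of the work surface, level with it; the furniture and walls round the work are solid. World frame = base frame: x ahead of the robot, y to its left, z up, the work surface at z = 0. Lengths are in m, angles in rad, forces in N, time in s.
With the tool pointing down it reaches from about 0.25 to 0.8 m from the base axis. Payload 8.5 kg.
Tool frame: the origin (TCP) lies on the centre line of the jaws, within the pads' length; the fingertips stand nose_length ahead of it and the grasp point (between the pads) lies 2 mm behind it (nose_length is the distance from the TCP to the fingertips, in m); z points along the fingers, y is the line along which they close (so a half turn about z gives the same grasp; the last joint's range is limited). The gripper opens to 85 mm and grips with 20 to 120 N. Pads are 22 mm wide; open, the fingers measure 114 mm over their backs; the gripper's body (76 mm by 85 mm) begins 54 mm behind the grasp point. The pads swing forward as they close: fully open they stand 13 mm farther back than shut.
Start: joints at [1.251, 0.238, -0.013, 1.319, 0, 1.571], TCP at [0.165, 0.498, 0.248] pointing down, gripper open.
Joint ranges: [-2.66, 2.66], [-1.03, 1.9], [-1.14, 1.46], [-1.82, 2.27], [-1.45, 1.34], [-3.14, 3.14]. Speed limits (rad/s): [2.22, 2.22, 2.79, 3.14, 3.14, 3.14].

INTERFACE

Orientations are given as a rotation vector (axis times angle).
In Python, from workcell import get_state, grab_frame, close_job, nose_length gives the robot as it stands.
- The arm moves only by the tool send_rows, never from a script. Its argument "motion" is a list of rows, each a list of 3 entries, a list of its own where there are three numbers: the closure in counts, from 0 (fully open) to 255 (shut), then the shift along the tool's x, y, z as a fraction of full scale, then the turn, a rotation vector about the tool's x, y, z as a fraction of full scale. A call has 1 to 10 rows; each row shifts and turns the commanded pose from where the row before left it, along the tool's axes as they then stand; what a row does not reach is not made up. Full scale, the value 1, is 0.2 m for a shift and 360 degrees for a turn. A row lasts 1/10 s, in which the tool goes at most 50 mm and 8.59 degrees, less where a joint would pass 70% of its speed; a pose out of reach is approached as far as the arm can. A call with a number of a shift or a turn outside -1 to 1 is refused whole. A call with a gripper value outside its range is refused whole. The fingers move at their own pace and stop on an object; "force" is the grip in N (left out, the last holds). Time passes only in rows, so rows that do not move let the fingers close. It gives the time, the measured TCP pose, the force, the opening and the grip force at its end, in the units of the state.
- get_state(): the state, without advancing time (a new reading comes with each control period).
- grab_frame(name): name is "side" or "top" or "wrist"; returns a dict with "color" (420x560x3 uint8, red, green, blue), "depth" (420x560 float32, m along the optical axis (not along the pixel's ray), 0 where there is no reading), "mtx" (3x3 intrinsics, pixels), "k1" (the pictures are not rectified: a ray, as slopes to the right and down, at radius r is drawn at 1 + k1 r^2 times it, then the intrinsics apply), "view" (4x4, takes a point from world to camera coordinates); the wrist camera has in their place "hand_eye" (4x4, takes a point from camera to tool coordinates, whose origin is the TCP and whose axes are the flange's). Camera axes: x right, y up, looking along -z (the intrinsics and any distortion apply to the point x, -y, -z); pixel columns grow to the right and rows downward; lengths in m; the calibration is good to about 2 mm. A picture is of the moment at which its call begins: read the wrist's pose just before it.
- close_job(): hands the job in; it is judged then, once.
The state is a dict: "time": time; "joint_pos": joint angles; "qd": joint speeds; "effort": joint torques, N m; "eef_pos": TCP position; "orientation": TCP orientation; "wrist_force": force on the tool from outside, world axes, zero at the start; "ft_torque": the same for the moment, N m; "finger_gap": opening from 0.0 (shut) to 1.0 (fully open); "finger_force": force on a finger pad.
Only numpy, scipy, OpenCV 4.12 (cv2) and the standard library are available. Lean on these libraries where they do the work, as an engineer would, in place of code of your own. Each camera call takes 0.05 s, during which the arm holds its last target. There are 200 camera calls.

TASK

The four small-parts bins are moving from the dark steel rack with the colour labels to the bare aluminium rack beside it. Hang each bin there by its rear lip, hooked over the rail and swung down flat against the rest tube below it, in the same left-to-right order as the labels on the old rack, so that the fitter's hand still finds each part in its turn. Carry the bins upright so that nothing spills.

Things in the scene. Friction and masses are not known exactly. Their poses are not given: they have to be found in the camera images.
- bin_red_mid (a point): red open plastic bin of hex nuts, 50 mm wide (y), 90 deep (x; low open front at -x), 62 high, about 0.16 kg. Point: its centre, 31 mm over its underside; z up, +x to its rear. Four bins alike but for colour and contents, which stay put. Side walls upright, parallel, full 62 mm height from x = -8 mm to the rear wall (x = +45 mm): grip from above across the 50 mm.
- bin_blue_mid (a point): blue bin of bolts, same sizes, point and axes as the red. Behind each bin's rear wall, full width, a flange (underside z = +28 mm from the centre) runs back and turns straight down as a lip: 20 mm gap to the wall (lip's inner face x = +65 mm, outer +68), its foot at z = +6 mm. So lift 30 mm to unhook. The rear wall's foot is bevelled: 11 mm inwards over the lowest 12 mm.
- bin_yellow_mid (a point): yellow bin of washers, same sizes, point and axes as the red one
- bin_green_mid (a point): green bin of brass screws, same sizes, point and axes as the red one
- label_red: red card label, 54 x 20 mm, fixed in the channel behind the rail of the dark steel rack, behind the place where the red bin hangs at the start. Origin at its middle; y along the rack, to the left seen from the robot. Labels are about 84 mm apart; a hanging bin's centre is 109 mm in front of its label (-x) and 35 mm below it. The dark steel rack is of the same form as the aluminium one
- label_blue: blue card label, 54 x 20 mm, fixed in the channel behind the rail of the dark steel rack, behind the place where the blue bin hangs at the start. Origin at its middle; y along the rack, to the left seen from the robot
- label_yellow: yellow card label, 54 x 20 mm, fixed in the channel behind the rail of the dark steel rack, behind the place where the yellow bin hangs at the start. Origin at its middle; y along the rack, to the left seen from the robot
- label_green: green card label, 54 x 20 mm, fixed in the channel behind the rail of the dark steel rack, behind the place where the green bin hangs at the start. Origin at its middle; y along the rack, to the left seen from the robot
- rack_new: bare aluminium rack, fixed, left or right of the old one, facing the robot within 0.2 rad. Origin on the bench under the rail; x to the rear, y along the rail. Rail: bar x = -2 to +2 mm, top z = 130 mm, free for |y| < 166 mm. Rest tube d 16 mm at x = -5, z = 86 mm. A hanging bin's centre: x = -59, z = 95 mm; it leans 0.12 rad, front down. Label channel: x = 50, up to z = 141 mm
Things that resemble listed ones, but are neither listed nor needed, are in the scene too. Of the things that look like the part that bears bin_green_mid, the smaller one is meant.

How it is judged:
At the end, for the whole second after the job is handed in: All four bins hang on the aluminium rack's rail: centres within 10 mm fore and aft and 7 mm in height of the hanging position, within 155 mm of the rail's middle, upright and square to the rack within 0.2 rad, at rest, in the left-to-right order of the same-coloured labels on the old rack (x of bin_red_mid in the frame of rack_new between -0.069 and -0.049 m and z of bin_red_mid in the frame of rack_new between 0.088 and 0.102 m and y of bin_red_mid in the frame of rack_new between -0.155 and 0.155 m and angle between each of bin_red_mid, bin_blue_mid, bin_yellow_mid, bin_green_mid's own z axis and vertical below 0.2 rad and angle between the x axis of each of bin_red_mid, bin_blue_mid, bin_yellow_mid, bin_green_mid and the x axis of rack_new, either way round below 0.2 rad and linear speed of each of bin_red, bin_blue, bin_yellow, bin_green below 0.02 m/s and angular speed of each of bin_red, bin_blue, bin_yellow, bin_green below 0.2 rad/s and x of bin_blue_mid in the frame of rack_new between -0.069 and -0.049 m and z of bin_blue_mid in the frame of rack_new between 0.088 and 0.102 m and y of bin_blue_mid in the frame of rack_new between -0.155 and 0.155 m and x of bin_yellow_mid in the frame of rack_new between -0.069 and -0.049 m and z of bin_yellow_mid in the frame of rack_new between 0.088 and 0.102 m and y of bin_yellow_mid in the frame of rack_new between -0.155 and 0.155 m and x of bin_green_mid in the frame of rack_new between -0.069 and -0.049 m and z of bin_green_mid in the frame of rack_new between 0.088 and 0.102 m and y of bin_green_mid in the frame of rack_new between -0.155 and 0.155 m and ((y of label_red in the frame of label_blue above 0 m and y of bin_red_mid in the frame of bin_blue_mid above 0 m) or (y of label_red in the frame of label_blue below 0 m and y of bin_red_mid in the frame of bin_blue_mid below 0 m)) and ((y of label_red in the frame of label_yellow above 0 m and y of bin_red_mid in the frame of bin_yellow_mid above 0 m) or (y of label_red in the frame of label_yellow below 0 m and y of bin_red_mid in the frame of bin_yellow_mid below 0 m)) and ((y of label_red in the frame of label_green above 0 m and y of bin_red_mid in the frame of bin_green_mid above 0 m) or (y of label_red in the frame of label_green below 0 m and y of bin_red_mid in the frame of bin_green_mid below 0 m)) and ((y of label_blue in the frame of label_yellow above 0 m and y of bin_blue_mid in the frame of bin_yellow_mid above 0 m) or (y of label_blue in the frame of label_yellow below 0 m and y of bin_blue_mid in the frame of bin_yellow_mid below 0 m)) and ((y of label_blue in the frame of label_green above 0 m and y of bin_blue_mid in the frame of bin_green_mid above 0 m) or (y of label_blue in the frame of label_green below 0 m and y of bin_blue_mid in the frame of bin_green_mid below 0 m)) and ((y of label_yellow in the frame of label_green above 0 m and y of bin_yellow_mid in the frame of bin_green_mid above 0 m) or (y of label_yellow in the frame of label_green below 0 m and y of bin_yellow_mid in the frame of bin_green_mid below 0 m))); the robot touches nothing.
It fails at once if the red bin was tipped by more than 40 degrees: its contents would spill (angle between bin_red_mid's own z axis and vertical above 0.7 rad).
It fails at once if the blue bin was tipped by more than 40 degrees: its contents would spill (angle between bin_blue_mid's own z axis and vertical above 0.7 rad).
It fails at once if the yellow bin was tipped by more than 40 degrees: its contents would spill (angle between bin_yellow_mid's own z axis and vertical above 0.7 rad).
It fails at once if the green bin was tipped by more than 40 degrees: its contents would spill (angle between bin_green_mid's own z axis and vertical above 0.7 rad).
It also fails if it takes over 122 s, if anything falls off the work surface, if the arm or the gripper's body presses on something with over 40 N, if the wrist force passes 120 N, or if a joint passes its speed limit or range.

## Working session

There is one attempt and no reset: what is moved stays moved. The work goes in short steps, Python scripts to look and compute and a tool call to move; the robot and the scene stay as the last step left them, time stands still between calls to the robot, and variables do not carry over. Pictures are saved under pics/ and viewed, at most 14 in all, crops included, and the job is handed in when it is done.

Besides the shell and the picture viewer there is one more tool, called after "Call:" as a command line: name --argument value ..., lists and objects as JSON in quotes. send_rows: Moves the arm, as the interface text tells. Shift numbers are shares of 0.2 m and turn numbers shares of 360 degrees, none past 1 either way. Its arguments: {"type":"object","properties":{"motion":{"type":"array","items":{"type":"array"}},"force":{"type":"number"}},"required":["motion"]}

```bash
mkdir -p pics; ls; cat > h.py <<'E'
import numpy as np, cv2
from workcell import get_state, grab_frame, close_job, nose_length
from scipy.spatial.transform import Rotation as R
def shot(name,fn=None):
    s=get_state(); f=grab_frame(name)
    if fn: cv2.imwrite('pics/'+fn,f['color'][:,:,::-1])
    if 'view' in f: c2w=np.linalg.inv(np.array(f['view']))
    else:
        T=np.eye(4);T[:3,:3]=R.from_rotvec(s['orientation']).as_matrix();T[:3,3]=s['eef_pos']
        c2w=T@np.array(f['hand_eye'])
    f['c2w']=c2w; return f
def cloud(f):
    K=np.array(f['mtx']);h,w=f['depth'].shape
    v,u=np.mgrid[0:h,0:w].astype(np.float64)
    d=np.array([f['k1'],0,0,0,0],float)
    p=cv2.undistortPoints(np.stack([u.ravel(),v.ravel()],1)[:,None],K,d)[:,0].reshape(h,w,2)
    z=f['depth'];P=np.stack([p[...,0]*z,-p[...,1]*z,-z,np.ones_like(z)],-1)
    W=(P@f['c2w'].T)[...,:3]; W[z<=0]=np.nan; return W
E
python3 - <<'E'
from h import *
print(get_state(), nose_length() if callable(nose_length) else nose_length)
for n in('side','top','wrist'):
    f=shot(n,n+'0.png'); print(n,f['mtx'],f['k1'],f['c2w'])
    np.savez(''+n+'0.npz',W=cloud(f),C=f['color'])
E
```

```text
pics
{'time': 0.0, 'joint_pos': array([ 1.25096387e+00,  2.38767968e-01, -1.42323924e-02,  1.31919012e+00,
        2.94154869e-05,  1.57081955e+00]), 'qd': array([-0.00036901,  0.00035687, -0.00125489,  0.00026924, -0.00047093,
        0.00020749]), 'effort': array([ 2.73685455e-04, -5.38782763e+01,  3.46438229e+01,  1.85804319e-02,
       -7.87508930e-05,  1.51192177e-05]), 'eef_pos': array([0.16493735, 0.49802114, 0.24769283]), 'orientation': array([-5.00249036e-01, -3.10125354e+00,  2.15447167e-03]), 'wrist_force': array([ 0.12069111, -0.54471901, -0.60294777]), 'ft_torque': array([0.04313302, 0.00059153, 0.02485016]), 'finger_force': 0.0, 'finger_gap': 1.001250739750438} 0.017
side [[406.93841361   0.         276.91979123]
 [  0.         406.93841361 213.391909  ]
 [  0.           0.           1.        ]] 0.011846951237284598 [[-0.91850873  0.17653261 -0.35380496  0.0532483 ]
 [-0.39538221 -0.41871447  0.81752743  1.28175444]
 [-0.00382301  0.89079427  0.45439075  0.74109724]
 [ 0.          0.          0.          1.        ]]
top [[414.76817553   0.         277.19963395]
 [  0.         414.76817553 213.66073632]
 [  0.           0.           1.        ]] -0.03437914527256906 [[ 1.99383112e-01  8.96971330e-01 -3.94574211e-01 -4.73116810e-02]
 [-9.79920923e-01  1.82984386e-01 -7.91940641e-02  5.96586906e-02]
 [ 1.16611475e-03  4.02441484e-01  9.15444970e-01  1.45573988e+00]
 [ 0.00000000e+00  0.00000000e+00  0.00000000e+00  1.00000000e+00]]
wrist [[311.84540643   0.         285.68955651]
 [  0.         311.84540643 209.94037886]
 [  0.           0.           1.        ]] -0.0336744112437984 [[ 3.14169391e-01 -9.14765875e-01 -2.53970448e-01  1.01696782e-01]
 [ 9.49366758e-01  3.02551525e-01  8.46482958e-02  5.19606936e-01]
 [-5.94226145e-04 -2.67705004e-01  9.63500741e-01  3.72825772e-01]
 [ 0.00000000e+00  0.00000000e+00  0.00000000e+00  1.00000000e+00]]
```

View pics/top0.png

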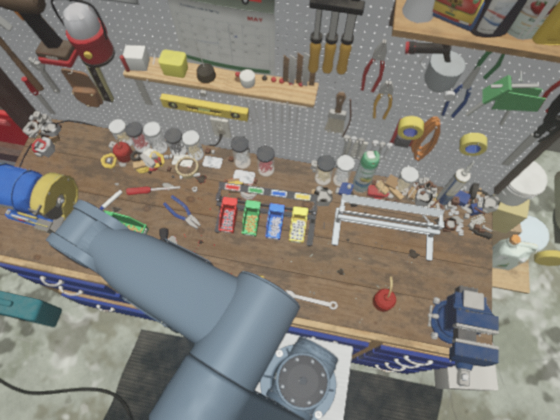

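View pics/side0.png

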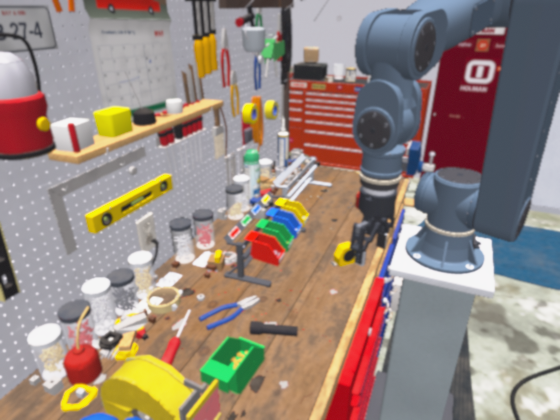

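The top view shows the old rack's bins, left to right: red (230,213), green (251,217), blue (275,220) and yellow (299,223). Their labels are in the same order behind them. The new rack runs from (338,205) to (440,225). A larger green decoy tray sits at (123,222).

```bash
python3 - <<'E'
from h import *
d=np.load('top0.npz');C=d['C'];W=d['W']
a=cv2.resize(C[165:265,205:325],None,fx=6,fy=6,interpolation=cv2.INTER_CUBIC)[:,:,::-1]
b=cv2.resize(C[180:265,325:455],None,fx=6,fy=6,interpolation=cv2.INTER_CUBIC)[:,:,::-1]
cv2.imwrite('pics/a.png',a);cv2.imwrite('pics/b.png',b)
hsv=cv2.cvtColor(C,cv2.COLOR_RGB2HSV)
for n,(lo,hi) in dict(red=(-6,6),green=(45,85),blue=(100,125),yellow=(22,35)).items():
    h=hsv[...,0].astype(int);h=np.where(h>170,h-180,h)
    m=((h>=lo)&(h<=hi)&(hsv[...,1]>120)&(hsv[...,2]>80)).astype(np.uint8)
    m[:165]=0;m[265:]=0;m[:,:90]=0;m[:,330:]=0
    k,l,s,c=cv2.connectedComponentsWithStats(m)
    for i in range(1,k):
        if s[i,4]>15:
            w=W[l==i];print(n,c[i].round(1),s[i,4],np.nanmedian(w,0).round(3),np.nanmin(w,0).round(3),np.nanmax(w,0).round(3))
E
```

```text
red [137.7 190.4] 157 [0.558 0.733 0.024] [ 0.539  0.689 -0.006] [0.583 0.777 0.039]
red [232.5 186.8] 24 [0.594 0.35  0.133] [0.591 0.337 0.124] [0.598 0.372 0.139]
red [228.1 209.2] 306 [0.527 0.354 0.119] [ 0.441  0.319 -0.001] [0.614 0.404 0.143]
blue [278.2 193. ] 20 [0.602 0.186 0.134] [0.597 0.169 0.124] [0.606 0.205 0.141]
blue [274.1 214.1] 194 [0.537 0.191 0.127] [0.451 0.155 0.063] [0.558 0.206 0.139]
yellow [108.7 165.8] 28 [0.647 0.894 0.008] [ 0.644  0.876 -0.005] [0.659 0.924 0.019]
yellow [142.5 169.7] 46 [0.655 0.749 0.011] [ 0.647  0.736 -0.008] [0.67  0.778 0.02 ]
yellow [298.1 216.9] 49 [0.541 0.103 0.095] [0.524 0.076 0.074] [0.545 0.122 0.128]
```

View pics/b.png

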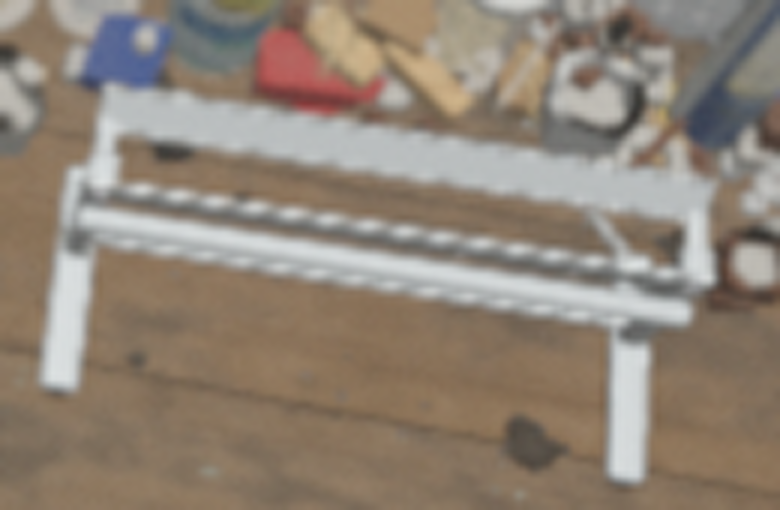

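View pics/a.png

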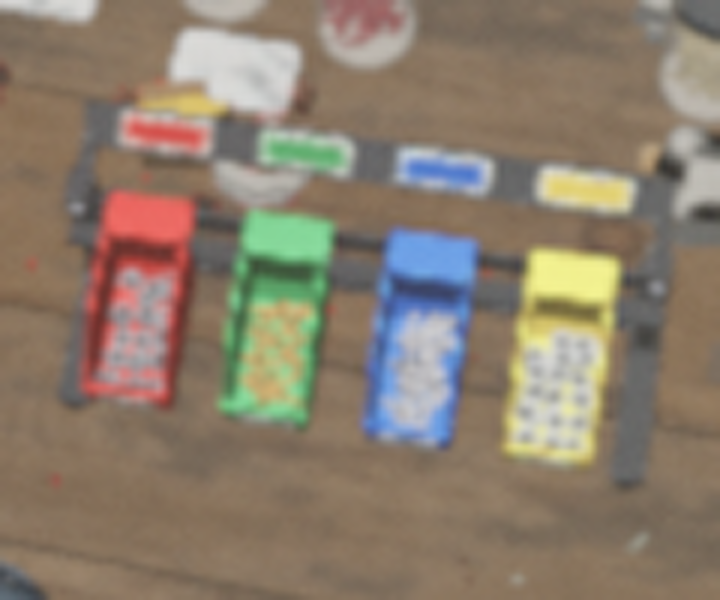

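Crop b shows the new rack: the channel is the wide band from (110,105) to (710,190), the rail is the thin dashed line from (110,190) to (680,280), and the rest tube is just below it. Crop a shows red, green, blue and yellow bins under labels in the same order.

```bash
python3 - <<'E'
from h import *
d=np.load('top0.npz');W=d['W']
for nm,(u0,u1,v0,v1) in dict(new=(325,455,185,250),old=(215,320,180,215)).items():
    w=W[v0:v1,u0:u1].reshape(-1,3);w=w[~np.isnan(w[:,0])]
    q=w[(w[:,2]>.115)&(w[:,2]<.16)]
    print(nm,len(q),q.min(0).round(3),q.max(0).round(3))
    for zlo in (.07,.1,.12,.13,.14): 
        s=w[(w[:,2]>zlo)&(w[:,2]<zlo+.01)];print(zlo,len(s),s.mean(0).round(3))
for (u,v) in [(343,197),(443,212),(344,212),(438,227),(339,217),(440,232),(335,244),(429,260)]:
    print((u,v),np.nanmedian(W[v-1:v+2,u-1:u+2].reshape(-1,3),0).round(3))
E
```

```text
new 1209 [ 0.579 -0.437  0.115] [ 0.764 -0.036  0.159]
0.07 161 [ 0.732 -0.342  0.075]
0.1 42 [ 0.657 -0.285  0.106]
0.12 546 [ 0.62  -0.228  0.126]
0.13 448 [ 0.632 -0.223  0.134]
0.14 128 [ 0.653 -0.244  0.143]
old 1452 [0.485 0.041 0.115] [0.621 0.405 0.155]
0.07 57 [0.526 0.319 0.076]
0.1 55 [0.532 0.281 0.105]
0.12 506 [0.574 0.224 0.126]
0.13 752 [0.57  0.226 0.134]
0.14 127 [0.606 0.233 0.143]
(343, 197) [ 0.635 -0.042  0.13 ]
(443, 212) [ 0.649 -0.395  0.133]
(344, 212) [ 0.583 -0.054  0.121]
(438, 227) [ 0.59  -0.384  0.123]
(339, 217) [ 0.572 -0.042  0.091]
(440, 232) [ 0.625 -0.433  0.   ]
(335, 244) [ 0.499 -0.049  0.009]
(429, 260) [ 0.507 -0.397  0.004]
```

Call:
send_rows --motion '[[0, [0, 0, -0.1], [0, 0, -0.02]], [0, [0, 0, -0.1], [0, 0, -0.02]], [0, [0, 0, -0.1], [0, 0, -0.02]], [0, [0, 0, -0.05], [0, 0, 0]]]'

```text
time: 0.55
eef_pos: [0.1651, 0.4986, 0.3196]
orientation: [-0.093, 3.14, 0.002]
wrist_force: [-0.1, 0.7, 0.1]
finger_gap: 1.003
finger_force: 0.0
```

Call:
send_rows --motion '[[0, [-0.128, -0.139, 0], [0, 0, 0]], [0, [-0.128, -0.139, 0], [0, 0, 0]], [0, [-0.128, -0.139, 0], [0, 0, 0]], [0, [-0.128, -0.139, 0], [0, 0, 0]], [0, [-0.128, -0.139, 0], [0, 0, 0]], [0, [-0.128, -0.139, 0], [0, 0, 0]], [0, [-0.128, -0.139, 0], [0, 0, 0]], [0, [-0.128, -0.139, 0], [0, 0, 0]], [0, [-0.128, -0.139, 0], [0, 0, 0]], [0, [-0.128, -0.139, 0], [0, 0, 0]]]'

```text
time: 1.55
eef_pos: [0.4373, 0.2341, 0.3179]
orientation: [0.083, -3.14, 0.0]
wrist_force: [0.9, 1.4, 0.2]
finger_gap: 1.003
finger_force: 0.0
```

Call:
send_rows --motion '[[0, [0, 0, 0], [0, 0, 0]], [0, [0, 0, 0], [0, 0, 0]], [0, [0, 0, 0], [0, 0, 0]]]'

```text
time: 1.85
eef_pos: [0.436, 0.2358, 0.318]
orientation: [0.088, -3.14, 0.0]
wrist_force: [0.7, -0.2, -1.3]
finger_gap: 1.003
finger_force: 0.0
```

```bash
python3 - <<'E'
from h import *
s=get_state();print(s['joint_pos'].round(2),s['eef_pos'],R.from_rotvec(s['orientation']).as_matrix().round(3))
f=shot('wrist','w1.png');np.savez('w1.npz',W=cloud(f),C=f['color'])
E
```

```text
[0.5  0.17 0.08 1.48 0.   0.44] [0.43595829 0.23578449 0.31800844] [[-0.998 -0.056 -0.001]
 [-0.056  0.998 -0.   ]
 [ 0.001 -0.    -1.   ]]
```

View pics/w1.png

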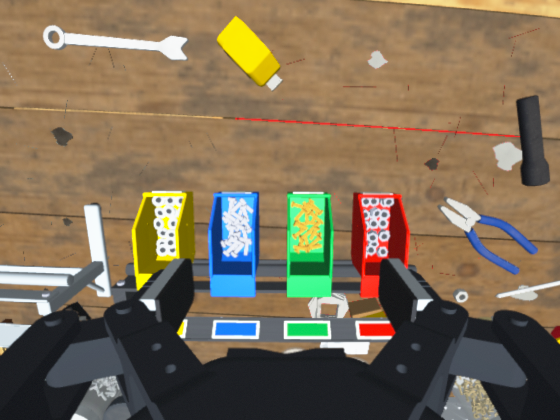

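The wrist view (image bottom is +x) shows yellow (160,240), blue (235,245), green (309,245) and red (380,240). The blue and green flanges are clear at row 290. The blue, green and red labels are visible, and the fingers cover parts of the rack.

```bash
cat >> h.py <<'E'
def bins(W,C,yaw=0.05):
    hsv=cv2.cvtColor(C,cv2.COLOR_RGB2HSV);h=hsv[...,0].astype(int);h=np.where(h>170,h-180,h)
    ax=np.array([np.cos(yaw),np.sin(yaw)]);ay=np.array([-np.sin(yaw),np.cos(yaw)])
    for n,(lo,hi) in dict(red=(-6,6),green=(45,85),blue=(100,125),yellow=(22,35)).items():
        m=(h>=lo)&(h<=hi)&(hsv[...,1]>120)&(hsv[...,2]>60)
        m=cv2.morphologyEx(m.astype(np.uint8),cv2.MORPH_OPEN,np.ones((3,3)))
        k,l,s,c=cv2.connectedComponentsWithStats(m)
        for i in range(1,k):
            if s[i,4]>300:
                w=W[l==i];w=w[~np.isnan(w[:,0])];w=w[(w[:,2]>.10)&(w[:,2]<.16)]
                if len(w)<50: continue
                X=w[:,:2]@ax;Y=w[:,:2]@ay
                p=lambda a:np.percentile(a,[1,99])
                xr=p(X);yr=p(Y);yc=yr.mean()
                print(n,c[i].round(),'X',xr.round(4),'Y',yr.round(4),'z98',np.percentile(w[:,2],98).round(4),'centre est (rear-66.5)',((xr[1]-.0665)*ax+yc*ay).round(4))
E
python3 - <<'E'
from h import *
d=np.load('w1.npz');W=d['W'];C=d['C'];bins(W,C)
from numpy import *
# rear flange edge line blue / green , rack rail
for u in (222,235,248,298,309,322,350,340,200): print(u,[tuple(W[v,u].round(3)) for v in (266,275,290,294,328)])
E
```

```text
red [378. 243.] X [0.473  0.5659] Y [0.298  0.3479] z98 0.1332 centre est (rear-66.5) [0.4826 0.3475]
red [377. 330.] X [0.6061 0.6154] Y [0.3009 0.3396] z98 0.1379 centre est (rear-66.5) [0.5322 0.3473]
green [310. 252.] X [0.4736 0.5665] Y [0.2156 0.2652] z98 0.1336 centre est (rear-66.5) [0.4874 0.2651]
green [307. 329.] X [0.6054 0.6155] Y [0.2176 0.2623] z98 0.1372 centre est (rear-66.5) [0.5364 0.2671]
blue [232. 252.] X [0.4739 0.5668] Y [0.13   0.1799] z98 0.1335 centre est (rear-66.5) [0.492  0.1798]
blue [236. 329.] X [0.6057 0.6156] Y [0.1333 0.1792] z98 0.1372 centre est (rear-66.5) [0.5406 0.1835]
yellow [160. 237.] X [0.4729 0.5586] Y [0.0465 0.0978] z98 0.1319 centre est (rear-66.5) [0.4879 0.0966]
222 [(np.float64(0.537), np.float64(0.166), np.float64(0.103)), (np.float64(0.536), np.float64(0.171), np.float64(0.129)), (np.float64(0.552), np.float64(0.171), np.float64(0.133)), (np.float64(0.557), np.float64(0.171), np.float64(0.133)), (np.float64(0.602), np.float64(0.171), np.float64(0.132))]
235 [(np.float64(0.536), np.float64(0.181), np.float64(0.104)), (np.float64(0
[... 1607 characters left out ...]
.626), np.float64(0.35), np.float64(-0.001)), (np.float64(0.596), np.float64(0.321), np.float64(0.13))]
340 [(np.float64(0.536), np.float64(0.309), np.float64(0.089)), (np.float64(0.547), np.float64(0.31), np.float64(0.092)), (np.float64(0.546), np.float64(0.303), np.float64(0.13)), (np.float64(0.623), np.float64(0.332), np.float64(0.006)), (np.float64(0.596), np.float64(0.309), np.float64(0.129))]
200 [(np.float64(0.545), np.float64(0.136), np.float64(0.09)), (np.float64(0.557), np.float64(0.136), np.float64(0.091)), (np.float64(0.555), np.float64(0.146), np.float64(0.129)), (np.float64(0.641), np.float64(0.109), np.float64(-0.002)), (np.float64(0.605), np.float64(0.145), np.float64(0.13))]
```

Call:
send_rows --motion '[[0, [0.05, -0.2, 0], [0, 0, 0]], [0, [0.05, -0.2, 0], [0, 0, 0]], [0, [0, -0.2, 0], [0, 0, 0]], [0, [0, -0.2, 0], [0, 0, 0]], [0, [0, -0.2, 0], [0, 0, 0]], [0, [0, -0.2, 0], [0, 0, 0]], [0, [0, -0.2, 0], [0, 0, 0]], [0, [0, -0.2, 0], [0, 0, 0]], [0, [0, -0.2, 0], [0, 0, 0]], [0, [0, -0.2, 0], [0, 0, 0]]]'

```text
time: 2.9
eef_pos: [0.4394, -0.1656, 0.3186]
orientation: [-0.091, 3.14, -0.0]
wrist_force: [-0.2, 0.3, -0.6]
finger_gap: 1.0
finger_force: 0.0
```

Call:
send_rows --motion '[[0, [0, -0.1, 0], [0, 0, 0]], [0, [0, -0.1, 0], [0, 0, 0]], [0, [0, 0, 0], [0, 0, 0]], [0, [0, 0, 0], [0, 0, 0]], [0, [0, 0, 0], [0, 0, 0]]]'

```text
time: 3.4
eef_pos: [0.4417, -0.2038, 0.3184]
orientation: [-0.092, 3.14, 0.0]
wrist_force: [-0.2, 0.1, -0.4]
finger_gap: 1.001
finger_force: 0.0
```

```bash
python3 - <<'E'
from h import *
s=get_state();print(s['joint_pos'].round(2),s['eef_pos'],R.from_rotvec(s['orientation']).as_matrix().round(3)[0])
f=shot('wrist','w2.png');np.savez('w2.npz',W=cloud(f),C=f['color'])
E
```

```text
[-0.43  0.16  0.06  1.47  0.   -0.49] [ 0.4417463  -0.20375205  0.31843814] [-0.998 -0.058 -0.   ]
```

View pics/w2.png

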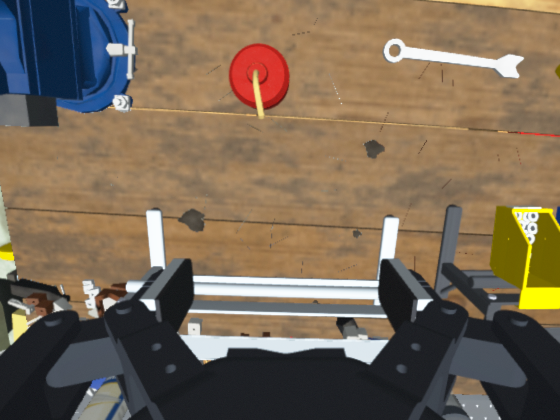

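The wrist view over the new rack shows the rest tube at row ~288, the rail at row ~306 from (190,304) to (400,310), and the channel at row 347. Yellow is at (525,255).

```bash
python3 - <<'E'
from h import *
d=np.load('w2.npz');W=d['W'];C=d['C'];bins(W,C)
for u in (205,240,275,310,345,370):
    col=W[265:365,u]
    print(u,[(v+265,*col[v].round(3)) for v in range(10,100,3)][:0])
    out=[]
    for lo,hi,nm in((.12,.136,'rail'),(.08,.1,'tube')):
        m=(col[:,2]>lo)&(col[:,2]<hi)&(col[:,0]<.612); q=col[m]; out.append((nm,m.sum(),q.mean(0).round(4) if len(q) else None, (q[:,0].min().round(4),q[:,0].max().round(4)) if len(q) else 0))
    m=(col[:,2]>.12)&(col[:,0]>.612);out.append(('chan',m.sum(),col[m].mean(0).round(4)))
    print(out)
# rack extents: front legs
for p in [(155,215),(390,222),(136,287),(120,287),(155,262),(388,262),(146,310),(428,312),(418,312)]:
    print(p,W[p[1],p[0]].round(3))
E
```

```text
blue [13. 50.] X [0.2657 0.3381] Y [-0.4731 -0.4501] z98 0.1596 centre est (rear-66.5) [ 0.2943 -0.4474]
blue [80. 53.] X [0.2513 0.3382] Y [-0.455  -0.4478] z98 0.1476 centre est (rear-66.5) [ 0.2939 -0.4373]
yellow [528. 258.] X [0.4745 0.566 ] Y [0.0456 0.0952] z98 0.1336 centre est (rear-66.5) [0.4954 0.0953]
205 []
[('rail', np.int64(7), array([ 0.5881, -0.289 ,  0.1264]), (np.float64(0.5872), np.float64(0.5899))), ('tube', np.int64(13), array([ 0.5815, -0.2977,  0.0908]), (np.float64(0.5771), np.float64(0.5901))), ('chan', np.int64(25), array([ 0.6378, -0.2889,  0.1305]))]
240 []
[('rail', np.int64(7), array([ 0.5866, -0.2482,  0.1268]), (np.float64(0.5858), np.float64(0.5886))), ('tube', np.int64(13), array([ 0.5802, -0.2533,  0.0908]), (np.float64(0.575), np.float64(0.5891))), ('chan', np.int64(10), array([ 0.6314, -0.2477,  0.1254]))]
275 []
[('rail', np.int64(7), array([ 0.5855, -0.2075,  0.1268]), (np.float64(0.5842), np.float64(0.5883))), ('tube', np.int64(12), array([ 0.5794, -0.209 ,  0.0907]), (np.float64(0.5737), np.float64(0.5874))), ('chan', np.int64(13), array([ 0.
[... 443 characters left out ...]
, -0.12  ,  0.0911]), (np.float64(0.5713), np.float64(0.5862))), ('chan', np.int64(12), array([ 0.6295, -0.1204,  0.1259]))]
370 []
[('rail', np.int64(8), array([ 0.5827, -0.0964,  0.1269]), (np.float64(0.5813), np.float64(0.5858))), ('tube', np.int64(12), array([ 0.5754, -0.0882,  0.0915]), (np.float64(0.5709), np.float64(0.582))), ('chan', np.int64(22), array([ 0.6321, -0.0905,  0.1302]))]
(155, 215) [ 0.514 -0.389  0.012]
(390, 222) [ 0.504 -0.047  0.011]
(136, 287) [ 0.585 -0.385  0.092]
(120, 287) [ 0.633 -0.45   0.015]
(155, 262) [ 0.589 -0.394  0.011]
(388, 262) [ 0.429 -0.161  0.323]
(146, 310) [ 0.434 -0.248  0.359]
(428, 312) [ 0.428 -0.161  0.361]
(418, 312) [ 0.433 -0.16   0.353]
```

```bash
cat >> h.py <<'E'
ex=np.array([1,.028]);ey=np.array([-.028,1]);O=np.array([.5867,-.218])
OLD=dict(red=(.4853,.3476),green=(.4901,.2652),blue=(.4947,.1799),yellow=(.4981,.0954))
NY=dict(red=.126,green=.042,blue=-.042,yellow=-.126)
def old_tcp(n): return np.array(OLD[n])+.0143*np.array([1,.05])
def new_tcp(n,cx=-.059,g=.0143): return O+(cx+g)*ex+NY[n]*ey
def delta(p,z=None):
    s=get_state();M=R.from_rotvec(s['orientation']).as_matrix();e=s['eef_pos']
    t=np.array([p[0],p[1],e[2] if z is None else z]);print('tcp',e.round(4),'yaw %.3f'%np.arctan2(-M[0,1],M[1,1]),'pitch %.3f'%np.arcsin(M[0,2]),'t %.2f'%s['time'],'F',s['wrist_force'].round(1),'gap',round(s['finger_gap'],3))
    print('delta frac',(M.T@(t-e)/.2).round(4))
E
python3 -c "
from h import *
delta(old_tcp('yellow'))"
```

```text
tcp [ 0.4418 -0.2038  0.3185] yaw 0.059 pitch 0.000 t 3.45 F [-0.5 -0.1  0.8] gap 1.002
delta frac [-4.4030e-01  1.4763e+00  1.0000e-04]
```

Call:
send_rows --motion '[[60, [-0.055, 0.184, 0], [0, 0, 0]], [60, [-0.055, 0.184, 0], [0, 0, 0]], [60, [-0.055, 0.184, 0], [0, 0, 0]], [60, [-0.055, 0.184, 0], [0, 0, 0]], [60, [-0.055, 0.184, 0], [0, 0, 0]], [60, [-0.055, 0.184, 0], [0, 0, 0]], [60, [-0.055, 0.184, 0], [0, 0, 0]], [60, [-0.055, 0.184, 0], [0, 0, 0]], [60, [0, 0, 0.2], [0, 0, 0]], [60, [0, 0, 0.2], [0, 0, 0]]]'

```text
time: 4.45
eef_pos: [0.5131, 0.0965, 0.2381]
orientation: [-0.096, 3.137, 0.001]
wrist_force: [1.2, 0.0, -0.9]
finger_gap: 0.765
finger_force: 0.0
```

Call:
send_rows --motion '[[60, [0, 0, 0.1], [0, 0, 0]], [60, [0, 0, 0.1], [0, 0, 0]], [60, [0, 0, 0], [0, 0, 0]], [60, [0, 0, 0], [0, 0, 0]]]'

```text
time: 4.85
eef_pos: [0.5124, 0.0946, 0.1989]
orientation: [0.091, -3.14, 0.0]
wrist_force: [0.9, -0.4, -0.3]
finger_gap: 0.762
finger_force: 0.0
```

```bash
python3 - <<'E'
from h import *
delta(old_tcp('yellow'),.107)
f=shot('wrist','w3.png');bins(cloud(f),f['color'])
E
```

```text
tcp [0.5124 0.0946 0.1989] yaw 0.058 pitch -0.000 t 4.85 F [ 0.9 -0.4 -0.3] gap 0.762
delta frac [-3.000e-04  7.800e-03  4.594e-01]
green [511. 217.] X [0.4749 0.5663] Y [0.2144 0.2636] z98 0.1334 centre est (rear-66.5) [0.4873 0.2637]
blue [409. 215.] X [0.4746 0.5646] Y [0.1297 0.1796] z98 0.133 centre est (rear-66.5) [0.4898 0.1794]
yellow [291. 235.] X [0.4744 0.5663] Y [0.0467 0.0966] z98 0.1335 centre est (rear-66.5) [0.4956 0.0965]
yellow [287. 346.] X [0.6051 0.6109] Y [0.0478 0.094 ] z98 0.1328 centre est (rear-66.5) [0.5402 0.098 ]
```

View pics/w3.png

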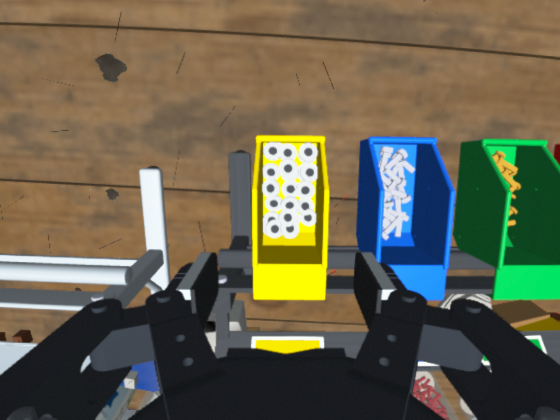

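The yellow bin is centred between the fingers: bin at columns 253–328, pads at ~215 and ~360.

Call:
send_rows --motion '[[60, [0, 0.008, 0.1], [0, 0, 0]], [60, [0, 0, 0.1], [0, 0, 0]], [60, [0, 0, 0.1], [0, 0, 0]], [60, [0, 0, 0.1], [0, 0, 0]], [60, [0, 0, 0.06], [0, 0, 0]], [60, [0, 0, 0], [0, 0, 0]], [60, [0, 0, 0], [0, 0, 0]]]'

```text
time: 5.6
eef_pos: [0.5132, 0.0957, 0.1072]
orientation: [-0.09, 3.139, 0.0]
wrist_force: [0.6, -0.2, 0.7]
finger_gap: 0.763
finger_force: 0.0
```

Call:
send_rows --force 50 --motion '[[255, [0, 0, 0], [0, 0, 0]], [255, [0, 0, 0], [0, 0, 0]], [255, [0, 0, 0], [0, 0, 0]], [255, [0, 0, 0], [0, 0, 0]], [255, [0, 0, 0], [0, 0, 0]], [255, [0, 0, 0], [0, 0, 0]]]'

```text
time: 6.2
eef_pos: [0.5134, 0.0958, 0.1075]
orientation: [-0.09, 3.138, 0.001]
wrist_force: [-0.6, 0.3, 6.5]
finger_gap: 0.58
finger_force: 54.7
```

Call:
send_rows --motion '[[255, [0.006, 0, -0.05], [0, 0, 0]], [255, [0.006, 0, -0.05], [0, 0, 0]], [255, [0.006, 0, -0.05], [0, 0, 0]], [255, [0.006, 0, -0.05], [0, 0, 0]], [255, [0, 0, 0], [0, 0, 0]], [255, [0, 0, 0], [0, 0, 0]]]'

```text
time: 6.8
eef_pos: [0.5076, 0.0952, 0.1464]
orientation: [0.09, -3.14, 0.0]
wrist_force: [-0.6, -0.3, -2.2]
finger_gap: 0.58
finger_force: 53.8
```

```bash
python3 - <<'E'
from h import *
delta(new_tcp('yellow'),.27)
f=shot('wrist','w4.png')
f=shot('side');cv2.imwrite('pics/s4.png',cv2.resize(f['color'][140:300,200:380],None,fx=4,fy=3.5)[:,:,::-1])
E
```

```text
tcp [0.5076 0.0952 0.1464] yaw 0.057 pitch -0.000 t 6.80 F [-0.6 -0.3 -2.2] gap 0.58
delta frac [-0.0634 -2.2098 -0.6178]
```

View pics/s4.png

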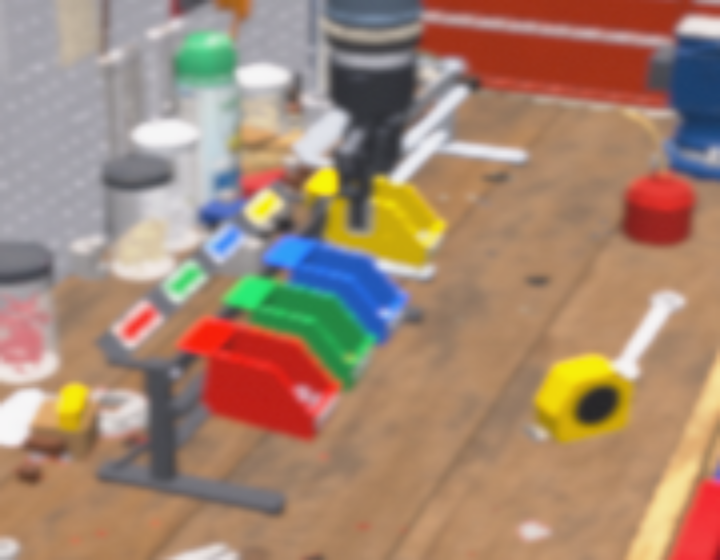

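The yellow bin is lifted clear of the rail, upright and held, with the lip above the old rack.

Call:
send_rows --motion '[[255, [0.02, 0, -0.1], [0, 0, 0]], [255, [0.02, 0, -0.1], [0, 0, 0]], [255, [0.02, 0, -0.1], [0, 0, 0]], [255, [0, 0, -0.1], [0, 0, 0]], [255, [0, -0.1, -0.1], [0, 0, 0]], [255, [0, -0.15, -0.1], [0, 0, 0]], [255, [0, -0.17, 0], [0, 0, 0.0048]], [255, [0, -0.17, 0], [0, 0, 0]], [255, [0, -0.17, 0], [0, 0, 0]], [255, [0, -0.17, 0], [0, 0, 0]]]'

```text
time: 7.9
eef_pos: [0.5031, -0.0925, 0.2658]
orientation: [0.043, -3.14, -0.0]
wrist_force: [0.5, 0.1, -2.4]
finger_gap: 0.582
finger_force: 53.8
```

Call:
send_rows --motion '[[255, [0, -0.17, 0], [0, 0, 0]], [255, [0, -0.17, 0], [0, 0, 0]], [255, [0, -0.17, 0], [0, 0, 0]], [255, [0, -0.17, 0], [0, 0, 0]], [255, [0, -0.17, 0], [0, 0, 0]], [255, [0, -0.17, 0], [0, 0, 0]], [255, [0, -0.17, 0], [0, 0, 0]], [255, [0, -0.1, 0], [0, 0.0175, 0]], [255, [0, 0, 0], [0, 0.0175, 0]], [255, [0, 0, 0], [0, 0, 0]]]'

```text
time: 8.9
eef_pos: [0.5115, -0.3494, 0.2621]
orientation: [0.041, -2.914, -0.001]
wrist_force: [0.5, 1.3, -3.8]
finger_gap: 0.579
finger_force: 53.9
```

Call:
send_rows --motion '[[255, [0, 0, 0], [0, 0, 0]], [255, [0, 0, 0], [0, 0, 0]]]'

```text
time: 9.1
eef_pos: [0.5102, -0.3488, 0.2667]
orientation: [0.04, -2.924, 0.005]
wrist_force: [-0.6, 0.4, -0.8]
finger_gap: 0.582
finger_force: 53.8
```

```bash
python3 - <<'E'
from h import *
s=get_state();print(s['joint_pos'].round(2))
delta(new_tcp('yellow',-.059,.018),.18)
f=shot('wrist','w5.png');bins(cloud(f),f['color'],.028)
E
```

```text
[-0.54  0.55  0.49  1.7  -0.12 -0.56]
tcp [ 0.5102 -0.3488  0.2667] yaw 0.027 pitch -0.217 t 9.10 F [-0.6  0.4 -0.8] gap 0.582
delta frac [-0.2845  0.0128  0.3812]
blue [166.  23.] X [0.3137 0.3481] Y [-0.4656 -0.4454] z98 0.1597 centre est (rear-66.5) [ 0.2943 -0.4474]
```

View pics/w5.png

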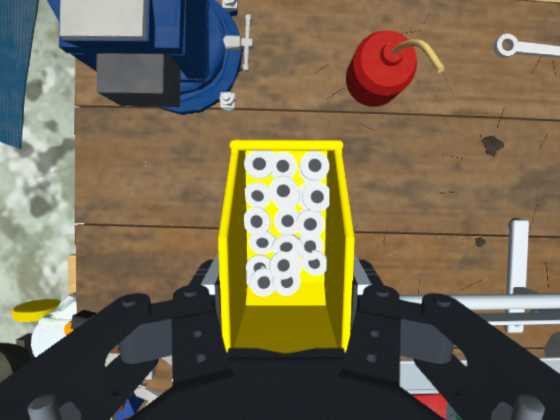

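The yellow bin is held slightly front-up with its contents in place. The new rail and tube are to the right at (480,303).

```bash
cat >> h.py <<'E'
def plan(n):
    print('hover');delta(new_tcp(n,-.060,.0176),.160);print('low');delta(new_tcp(n,-.060,.0176),.117);print('final');delta(new_tcp(n,-.059,.0153),.1075)
E
python3 -c "
from h import *
plan('yellow')"
```

```text
hover
tcp [ 0.51   -0.3487  0.2673] yaw 0.027 pitch -0.217 t 9.15 F [-0.4  0.7 -0.3] gap 0.577
delta frac [-0.3008  0.0131  0.4833]
low
tcp [ 0.51   -0.3487  0.2673] yaw 0.027 pitch -0.217 t 9.15 F [-0.4  0.7 -0.3] gap 0.577
delta frac [-0.3471  0.0132  0.6932]
final
tcp [ 0.51   -0.3487  0.2673] yaw 0.027 pitch -0.217 t 9.15 F [-0.4  0.7 -0.3] gap 0.577
delta frac [-0.351   0.0133  0.741 ]
```

Call:
send_rows --motion '[[255, [-0.06, 0.013, 0.096], [0, 0, 0]], [255, [-0.06, 0, 0.097], [0, 0, 0]], [255, [-0.06, 0, 0.097], [0, 0, 0]], [255, [-0.06, 0, 0.097], [0, 0, 0]], [255, [-0.06, 0, 0.097], [0, 0, 0]], [255, [0, 0, 0], [0, 0, 0]], [255, [0, 0, 0], [0, 0, 0]], [255, [0, 0, 0], [0, 0, 0]]]'

```text
time: 9.95
eef_pos: [0.5477, -0.3458, 0.161]
orientation: [0.039, -2.924, 0.006]
wrist_force: [0.3, -0.1, -1.8]
finger_gap: 0.579
finger_force: 53.8
```

```bash
python3 -c "
from h import *
plan('yellow')
f=shot('side');cv2.imwrite('pics/s6.png',cv2.resize(f['color'][130:230,230:370],None,fx=5.5,fy=5.5)[:,:,::-1])"
```

```text
hover
tcp [ 0.5477 -0.3458  0.161 ] yaw 0.027 pitch -0.217 t 9.95 F [ 0.3 -0.1 -1.8] gap 0.579
delta frac [-0.0016  0.003   0.0045]
low
tcp [ 0.5477 -0.3458  0.161 ] yaw 0.027 pitch -0.217 t 9.95 F [ 0.3 -0.1 -1.8] gap 0.579
delta frac [-0.048   0.0033  0.2145]
final
tcp [ 0.5477 -0.3458  0.161 ] yaw 0.027 pitch -0.217 t 9.95 F [ 0.3 -0.1 -1.8] gap 0.579
delta frac [-0.0519  0.0034  0.2622]
```

View pics/s6.png

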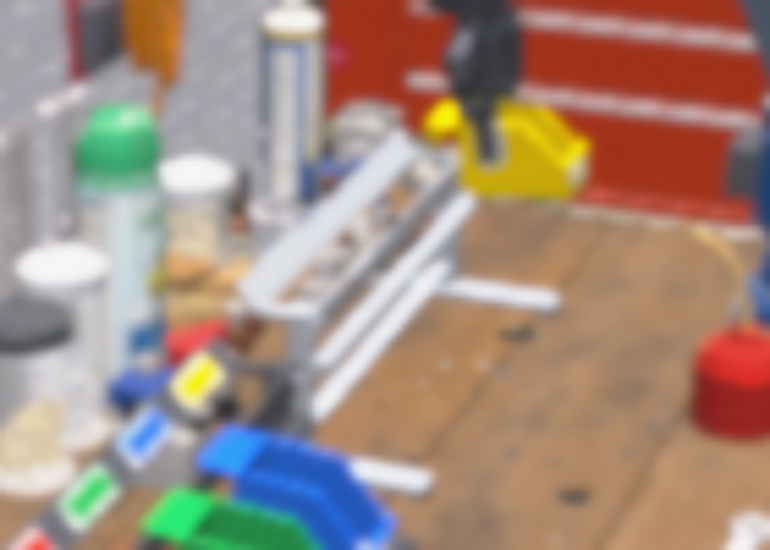

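The side crop shows yellow over the rack's far end, with its lip just behind the rail and in front of the channel.

Call:
send_rows --motion '[[255, [-0.012, 0.003, 0.05], [0, 0, 0]], [255, [-0.012, 0, 0.05], [0, 0, 0]], [255, [-0.012, 0, 0.05], [0, 0, 0]], [255, [-0.01, 0, 0.04], [0, 0, 0]], [255, [0, 0, 0], [0, 0, 0]], [255, [0, 0, 0], [0, 0, 0]]]'

```text
time: 10.6
eef_pos: [0.5483, -0.3449, 0.1194]
orientation: [0.04, -2.921, 0.004]
wrist_force: [-0.6, 0.4, -1.9]
finger_gap: 0.58
finger_force: 54.0
```

```bash
python3 -c "
from h import *
plan('yellow')"
```

```text
hover
tcp [ 0.5483 -0.3449  0.1194] yaw 0.027 pitch -0.221 t 10.60 F [-0.6  0.4 -1.9] gap 0.58
delta frac [ 0.0466 -0.0016 -0.1977]
low
tcp [ 0.5483 -0.3449  0.1194] yaw 0.027 pitch -0.221 t 10.60 F [-0.6  0.4 -1.9] gap 0.58
delta frac [-0.0004 -0.0016  0.0121]
final
tcp [ 0.5483 -0.3449  0.1194] yaw 0.027 pitch -0.221 t 10.60 F [-0.6  0.4 -1.9] gap 0.58
delta frac [-0.0045 -0.0016  0.0598]
```

Call:
send_rows --motion '[[255, [-0.001, 0, 0.015], [0, -0.00875, 0]], [255, [0, 0, 0.015], [0, -0.00875, 0]], [255, [0.001, 0, 0.015], [0, -0.00875, 0]], [255, [0.002, 0, 0.014], [0, -0.00875, 0]], [255, [0, 0, 0], [0, 0, 0]], [255, [0, 0, 0], [0, 0, 0]], [255, [0, 0, 0], [0, 0, 0]]]'

```text
time: 11.3
eef_pos: [0.5454, -0.3449, 0.108]
orientation: [0.042, -3.137, 0.0]
wrist_force: [-7.8, -0.1, -0.9]
finger_gap: 0.576
finger_force: 53.7
```

```bash
python3 -c "
from h import *
delta(new_tcp('yellow',-.059,.0153),.1075)"
```

```text
tcp [ 0.5454 -0.3449  0.108 ] yaw 0.027 pitch -0.004 t 11.30 F [-7.8 -0.1 -0.9] gap 0.576
delta frac [-0.0057 -0.0017  0.0025]
```

Call:
send_rows --motion '[[60, [0, 0, 0], [0, 0, 0]], [60, [0, 0, 0], [0, 0, 0]], [60, [0, 0, 0], [0, 0, 0]], [60, [0, 0, 0], [0, 0, 0]], [60, [0, 0, -0.1], [0, 0, 0]], [60, [0, 0, -0.1], [0, 0, 0]], [60, [0, 0, -0.1], [0, 0, 0]], [60, [0, 0, -0.1], [0, 0, 0]], [60, [0, 0, -0.1], [0, 0, 0]], [60, [0.1, 0, -0.1], [0, 0, 0]]]'

```text
time: 12.3
eef_pos: [0.5279, -0.3454, 0.2285]
orientation: [-0.045, 3.14, -0.001]
wrist_force: [0.0, -0.2, -0.3]
finger_gap: 0.764
finger_force: 0.0
```

Call:
send_rows --motion '[[60, [0.1, 0.1, -0.1], [0, 0, 0]], [60, [0, 0.1, 0], [0, 0, -0.0035]], [60, [0, 0, 0], [0, 0, 0]], [60, [0, 0, 0], [0, 0, 0]]]'

```text
time: 12.7
eef_pos: [0.5058, -0.3056, 0.2477]
orientation: [0.079, -3.141, 0.0]
wrist_force: [-0.4, -0.9, 0.3]
finger_gap: 0.77
finger_force: 0.0
```

```bash
python3 - <<'E'
from h import *
delta(old_tcp('blue'))
f=shot('wrist','w7.png');W=cloud(f);bins(W,f['color'],.028)
print('rack origin X,Y in rot frame', O@ex, O@ey)
E
```

```text
tcp [ 0.5058 -0.3056  0.2477] yaw 0.050 pitch 0.000 t 12.70 F [-0.4 -0.9  0.3] gap 0.77
delta frac [-1.380e-01  2.427e+00 -5.000e-04]
yellow [239. 253.] X [0.4917 0.5845] Y [-0.3838 -0.3349] z98 0.1335 centre est (rear-66.5) [ 0.5278 -0.3447]
yellow [444. 405.] X [0.7284 0.7349] Y [-0.1489 -0.1159] z98 0.1123 centre est (rear-66.5) [ 0.6718 -0.1136]
rack origin X,Y in rot frame 0.580596 -0.2344276
```

View pics/w7.png

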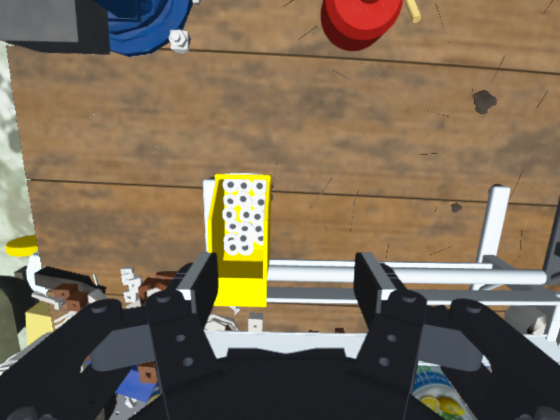

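The yellow bin hangs on the new rack, flat and square. Its measured lip position and height match the expected hanging pose.

Call:
send_rows --motion '[[60, [-0.011, 0.187, 0], [0, 0, 0]], [60, [-0.011, 0.187, 0], [0, 0, 0]], [60, [-0.011, 0.187, 0], [0, 0, 0]], [60, [-0.011, 0.187, 0], [0, 0, 0]], [60, [-0.011, 0.187, 0], [0, 0, 0]], [60, [-0.011, 0.187, 0], [0, 0, 0]], [60, [-0.011, 0.187, 0], [0, 0, 0]], [60, [-0.011, 0.187, 0], [0, 0, 0]], [60, [-0.01, 0.187, 0], [0, 0, 0]], [60, [-0.01, 0.187, 0], [0, 0, 0]]]'

```text
time: 13.75
eef_pos: [0.5089, 0.07, 0.2472]
orientation: [0.077, -3.14, 0.001]
wrist_force: [0.6, -0.4, -0.1]
finger_gap: 0.763
finger_force: 0.0
```

Call:
send_rows --motion '[[60, [-0.01, 0.187, 0], [0, 0, 0]], [60, [-0.01, 0.187, 0], [0, 0, 0]], [60, [-0.01, 0.187, 0], [0, 0, 0]], [60, [0, 0, 0.12], [0, 0, 0]], [60, [0, 0, 0.12], [0, 0, 0]], [60, [0, 0, 0], [0, 0, 0]], [60, [0, 0, 0], [0, 0, 0]]]'

```text
time: 14.45
eef_pos: [0.5092, 0.1808, 0.1996]
orientation: [0.077, -3.139, 0.001]
wrist_force: [0.3, -0.0, 0.7]
finger_gap: 0.767
finger_force: 0.0
```

```bash
python3 - <<'E'
from h import *
delta(old_tcp('blue'),.107)
f=shot('wrist');bins(cloud(f),f['color'])
E
```

```text
tcp [0.5092 0.1808 0.1996] yaw 0.049 pitch -0.002 t 14.45 F [ 0.3 -0.   0.7] gap 0.767
delta frac [ 3.000e-04 -4.000e-04  4.632e-01]
red [509. 216.] X [0.4751 0.5667] Y [0.2975 0.3469] z98 0.1333 centre est (rear-66.5) [0.4835 0.3468]
green [407. 213.] X [0.4744 0.5651] Y [0.215 0.265] z98 0.1331 centre est (rear-66.5) [0.486  0.2646]
blue [285. 211.] X [0.4729 0.5448] Y [0.1303 0.1796] z98 0.1314 centre est (rear-66.5) [0.47   0.1787]
blue [287. 345.] X [0.6052 0.6116] Y [0.1332 0.179 ] z98 0.1337 centre est (rear-66.5) [0.5366 0.1832]
```

Call:
send_rows --motion '[[60, [0, 0, 0.1], [0, 0, 0]], [60, [0, 0, 0.1], [0, 0, 0]], [60, [0, 0, 0.1], [0, 0, 0]], [60, [0, 0, 0.1], [0, 0, 0]], [60, [0, 0, 0.063], [0, 0, 0]], [60, [0, 0, 0], [0, 0, 0]], [60, [0, 0, 0], [0, 0, 0]]]'

```text
time: 15.2
eef_pos: [0.5099, 0.1809, 0.1085]
orientation: [-0.076, 3.139, 0.0]
wrist_force: [0.2, 0.8, 0.3]
finger_gap: 0.765
finger_force: 0.0
```

Call:
send_rows --force 50 --motion '[[255, [0, 0, 0], [0, 0, 0]], [255, [0, 0, 0], [0, 0, 0]], [255, [0, 0, 0], [0, 0, 0]], [255, [0, 0, 0], [0, 0, 0]], [255, [0, 0, 0], [0, 0, 0]], [255, [0, 0, 0], [0, 0, 0]]]'

```text
time: 15.8
eef_pos: [0.51, 0.1811, 0.1088]
orientation: [-0.077, 3.138, 0.001]
wrist_force: [0.5, -0.1, 6.7]
finger_gap: 0.579
finger_force: 53.7
```

Call:
send_rows --motion '[[255, [0.006, 0, -0.05], [0, 0, 0]], [255, [0.006, 0, -0.05], [0, 0, 0]], [255, [0.006, 0, -0.05], [0, 0, 0]], [255, [0.006, 0, -0.05], [0, 0, 0]], [255, [0, 0, 0], [0, 0, 0]], [255, [0, 0, 0], [0, 0, 0]]]'

```text
time: 16.4
eef_pos: [0.504, 0.1807, 0.1475]
orientation: [0.077, -3.141, 0.0]
wrist_force: [-0.7, -0.4, -1.7]
finger_gap: 0.577
finger_force: 52.8
```

Call:
send_rows --motion '[[255, [0.02, 0, -0.1], [0, 0, 0]], [255, [0.02, 0, -0.1], [0, 0, 0]], [255, [0.02, 0, -0.1], [0, 0, 0]], [255, [0, 0, -0.1], [0, 0, 0]], [255, [0, -0.1, -0.1], [0, 0, 0]], [255, [0, -0.15, -0.1], [0, 0, 0]], [255, [0, -0.17, 0], [0, 0, 0.0035]], [255, [0, -0.17, 0], [0, 0, 0]], [255, [0, -0.17, 0], [0, 0, 0]], [255, [0, -0.17, 0], [0, 0, 0]]]'

```text
time: 17.4
eef_pos: [0.4987, -0.007, 0.2668]
orientation: [0.043, -3.14, -0.0]
wrist_force: [0.4, -0.1, -1.3]
finger_gap: 0.58
finger_force: 52.8
```

Call:
send_rows --motion '[[255, [0, -0.17, 0], [0, 0, 0]], [255, [0, -0.17, 0], [0, 0, 0]], [255, [0, -0.17, 0], [0, 0, 0]], [255, [0, -0.17, 0], [0, 0, 0]], [255, [0, -0.17, 0], [0, 0, 0]], [255, [0, -0.17, 0], [0, 0, 0]], [255, [0, -0.17, 0], [0, 0, 0]], [255, [0, -0.09, 0], [0, 0.0175, 0]], [255, [0, 0, 0], [0, 0.0175, 0]], [255, [0, 0, 0], [0, 0, 0]]]'

```text
time: 18.4
eef_pos: [0.5071, -0.262, 0.2637]
orientation: [0.04, -2.914, 0.001]
wrist_force: [0.9, -0.1, -2.4]
finger_gap: 0.58
finger_force: 52.9
```

Call:
send_rows --motion '[[255, [0, 0, 0], [0, 0, 0]], [255, [0, 0, 0], [0, 0, 0]]]'

```text
time: 18.6
eef_pos: [0.5058, -0.2612, 0.2677]
orientation: [0.04, -2.924, 0.005]
wrist_force: [0.4, 0.5, -0.3]
finger_gap: 0.578
finger_force: 52.9
```

```bash
python3 -c "
from h import *
plan('blue')"
```

```text
hover
tcp [ 0.5058 -0.2612  0.2677] yaw 0.028 pitch -0.218 t 18.60 F [ 0.4  0.5 -0.3] gap 0.578
delta frac [-0.3098 -0.0052  0.4829]
low
tcp [ 0.5058 -0.2612  0.2677] yaw 0.028 pitch -0.218 t 18.60 F [ 0.4  0.5 -0.3] gap 0.578
delta frac [-0.3562 -0.0052  0.6928]
final
tcp [ 0.5058 -0.2612  0.2677] yaw 0.028 pitch -0.218 t 18.60 F [ 0.4  0.5 -0.3] gap 0.578
delta frac [-0.3601 -0.0052  0.7406]
```

Call:
send_rows --motion '[[255, [-0.062, -0.005, 0.096], [0, 0, 0]], [255, [-0.062, 0, 0.096], [0, 0, 0]], [255, [-0.062, 0, 0.096], [0, 0, 0]], [255, [-0.062, 0, 0.096], [0, 0, 0]], [255, [-0.062, 0, 0.096], [0, 0, 0]], [255, [0, 0, 0], [0, 0, 0]], [255, [0, 0, 0], [0, 0, 0]]]'

```text
time: 19.3
eef_pos: [0.5451, -0.2614, 0.1616]
orientation: [0.04, -2.923, 0.005]
wrist_force: [-0.1, -0.6, -1.0]
finger_gap: 0.578
finger_force: 52.9
```

Call:
send_rows --motion '[[255, [-0.012, 0, 0.05], [0, 0, 0]], [255, [-0.012, 0, 0.05], [0, 0, 0]], [255, [-0.012, 0, 0.05], [0, 0, 0]], [255, [-0.01, 0, 0.04], [0, 0, 0]], [255, [0, 0, 0], [0, 0, 0]], [255, [0, 0, 0], [0, 0, 0]]]'

```text
time: 19.9
eef_pos: [0.5462, -0.2616, 0.1209]
orientation: [0.04, -2.921, 0.004]
wrist_force: [-1.1, -0.5, -0.9]
finger_gap: 0.576
finger_force: 52.9
```

```bash
python3 -c "
from h import *
plan('blue')"
```

```text
hover
tcp [ 0.5462 -0.2616  0.1209] yaw 0.027 pitch -0.220 t 19.90 F [-1.1 -0.5 -0.9] gap 0.576
delta frac [ 0.0463  0.002  -0.1901]
low
tcp [ 0.5462 -0.2616  0.1209] yaw 0.027 pitch -0.220 t 19.90 F [-1.1 -0.5 -0.9] gap 0.576
delta frac [-0.0007  0.002   0.0196]
final
tcp [ 0.5462 -0.2616  0.1209] yaw 0.027 pitch -0.220 t 19.90 F [-1.1 -0.5 -0.9] gap 0.576
delta frac [-0.0047  0.002   0.0674]
```

Same state as with yellow, so I'll use the same swing, release and retreat, then go on to green.

Call:
send_rows --motion '[[255, [-0.001, 0, 0.015], [0, -0.00875, 0]], [255, [0, 0, 0.015], [0, -0.00875, 0]], [255, [0.001, 0, 0.015], [0, -0.00875, 0]], [255, [0.003, 0, 0.015], [0, -0.00875, 0]], [255, [0, 0, 0], [0, 0, 0]], [255, [0, 0, 0], [0, 0, 0]], [255, [0, 0, 0], [0, 0, 0]]]'

```text
time: 20.6
eef_pos: [0.5438, -0.2617, 0.1093]
orientation: [0.042, -3.139, 0.0]
wrist_force: [-4.9, 0.0, -1.1]
finger_gap: 0.576
finger_force: 52.9
```

Call:
send_rows --motion '[[60, [0, 0, 0], [0, 0, 0]], [60, [0, 0, 0], [0, 0, 0]], [60, [0, 0, 0], [0, 0, 0]], [60, [0, 0, 0], [0, 0, 0]], [60, [0, 0, -0.1], [0, 0, 0]], [60, [0, 0, -0.1], [0, 0, 0]], [60, [0, 0, -0.1], [0, 0, 0]], [60, [0, 0, -0.1], [0, 0, 0]], [60, [0, 0, -0.1], [0, 0, 0]], [60, [0.1, 0, -0.1], [0, 0, 0]]]'

```text
time: 21.6
eef_pos: [0.5255, -0.2622, 0.2298]
orientation: [-0.044, 3.14, -0.0]
wrist_force: [0.5, 0.3, 0.3]
finger_gap: 0.767
finger_force: 0.0
```

Call:
send_rows --motion '[[60, [0.1, 0.1, -0.1], [0, 0, 0]], [60, [0, 0.1, 0], [0, 0, -0.0035]], [60, [0, 0, 0], [0, 0, 0]], [60, [0, 0, 0], [0, 0, 0]]]'

```text
time: 22.0
eef_pos: [0.5032, -0.2227, 0.2494]
orientation: [-0.078, 3.14, -0.001]
wrist_force: [0.2, 0.7, -0.1]
finger_gap: 0.767
finger_force: 0.0
```

```bash
python3 - <<'E'
from h import *
delta(old_tcp('green'))
f=shot('wrist','w8.png');W=cloud(f);bins(W,f['color'],.028)
E
```

```text
tcp [ 0.5032 -0.2227  0.2494] yaw 0.050 pitch 0.000 t 22.00 F [ 0.2  0.7 -0.1] gap 0.767
delta frac [-1.268e-01  2.440e+00 -1.400e-03]
blue [239. 247.] X [0.4918 0.5844] Y [-0.3013 -0.2517] z98 0.1335 centre est (rear-66.5) [ 0.5255 -0.2619]
yellow [148. 240.] X [0.4925 0.5829] Y [-0.3842 -0.3341] z98 0.1331 centre est (rear-66.5) [ 0.5262 -0.3446]
```

Blue hangs correctly, with the same X range and height as yellow. Next is green.

Call:
send_rows --motion '[[60, [-0.01, 0.188, 0], [0, 0, 0]], [60, [-0.01, 0.188, 0], [0, 0, 0]], [60, [-0.01, 0.188, 0], [0, 0, 0]], [60, [-0.01, 0.188, 0], [0, 0, 0]], [60, [-0.01, 0.188, 0], [0, 0, 0]], [60, [-0.01, 0.188, 0], [0, 0, 0]], [60, [-0.01, 0.188, 0], [0, 0, 0]], [60, [-0.01, 0.188, 0], [0, 0, 0]], [60, [-0.01, 0.188, 0], [0, 0, 0]], [60, [-0.01, 0.188, 0], [0, 0, 0]]]'

```text
time: 23.05
eef_pos: [0.505, 0.1549, 0.2486]
orientation: [0.076, -3.14, 0.001]
wrist_force: [0.3, -0.2, -0.2]
finger_gap: 0.764
finger_force: 0.0
```

Call:
send_rows --motion '[[60, [-0.01, 0.187, 0], [0, 0, 0]], [60, [-0.01, 0.187, 0], [0, 0, 0]], [60, [-0.007, 0.187, 0], [0, 0, 0]], [60, [0, 0, 0.12], [0, 0, 0]], [60, [0, 0, 0.12], [0, 0, 0]], [60, [0, 0, 0], [0, 0, 0]], [60, [0, 0, 0], [0, 0, 0]]]'

```text
time: 23.75
eef_pos: [0.5047, 0.2658, 0.201]
orientation: [0.076, -3.139, 0.001]
wrist_force: [0.1, 0.3, 0.4]
finger_gap: 0.762
finger_force: 0.0
```

```bash
python3 - <<'E'
from h import *
delta(old_tcp('green'),.107)
f=shot('wrist');bins(cloud(f),f['color'])
E
```

```text
tcp [0.5047 0.2658 0.201 ] yaw 0.048 pitch -0.001 t 23.75 F [0.1 0.3 0.4] gap 0.762
delta frac [0.0011 0.0013 0.4699]
red [404. 215.] X [0.4748 0.5653] Y [0.2981 0.3481] z98 0.133 centre est (rear-66.5) [0.482  0.3476]
green [285. 225.] X [0.4743 0.5663] Y [0.2155 0.2651] z98 0.1335 centre est (rear-66.5) [0.4871 0.2649]
green [285. 344.] X [0.6054 0.6123] Y [0.217  0.2628] z98 0.1341 centre est (rear-66.5) [0.5331 0.2669]
```

Call:
send_rows --motion '[[60, [0, 0, 0.1], [0, 0, 0]], [60, [0, 0, 0.1], [0, 0, 0]], [60, [0, 0, 0.1], [0, 0, 0]], [60, [0, 0, 0.1], [0, 0, 0]], [60, [0, 0, 0.072], [0, 0, 0]], [60, [0, 0, 0], [0, 0, 0]], [60, [0, 0, 0], [0, 0, 0]]]'

```text
time: 24.5
eef_pos: [0.5053, 0.2661, 0.1081]
orientation: [-0.076, 3.139, 0.001]
wrist_force: [-0.3, 0.7, -0.3]
finger_gap: 0.764
finger_force: 0.0
```

Call:
send_rows --force 50 --motion '[[255, [0, 0, 0], [0, 0, 0]], [255, [0, 0, 0], [0, 0, 0]], [255, [0, 0, 0], [0, 0, 0]], [255, [0, 0, 0], [0, 0, 0]], [255, [0, 0, 0], [0, 0, 0]], [255, [0, 0, 0], [0, 0, 0]]]'

```text
time: 25.1
eef_pos: [0.5054, 0.2664, 0.1084]
orientation: [-0.077, 3.138, 0.001]
wrist_force: [0.2, -1.8, 6.5]
finger_gap: 0.579
finger_force: 54.0
```

Call:
send_rows --motion '[[255, [0.006, 0, -0.05], [0, 0, 0]], [255, [0.006, 0, -0.05], [0, 0, 0]], [255, [0.006, 0, -0.05], [0, 0, 0]], [255, [0.006, 0, -0.05], [0, 0, 0]], [255, [0, 0, 0], [0, 0, 0]], [255, [0, 0, 0], [0, 0, 0]]]'

```text
time: 25.7
eef_pos: [0.4994, 0.2659, 0.1469]
orientation: [0.077, -3.141, -0.0]
wrist_force: [-0.8, 0.2, -1.4]
finger_gap: 0.58
finger_force: 53.1
```

Call:
send_rows --motion '[[255, [0.02, 0, -0.1], [0, 0, 0]], [255, [0.02, 0, -0.1], [0, 0, 0]], [255, [0.02, 0, -0.1], [0, 0, 0]], [255, [0, 0, -0.1], [0, 0, 0]], [255, [0, -0.1, -0.1], [0, 0, 0]], [255, [0, -0.15, -0.1], [0, 0, 0]], [255, [0, -0.17, 0], [0, 0, 0.0033]], [255, [0, -0.17, 0], [0, 0, 0]], [255, [0, -0.17, 0], [0, 0, 0]], [255, [0, -0.17, 0], [0, 0, 0]]]'

```text
time: 26.7
eef_pos: [0.4942, 0.0781, 0.2663]
orientation: [0.045, -3.14, 0.0]
wrist_force: [-0.4, 0.1, -1.6]
finger_gap: 0.577
finger_force: 53.1
```

Call:
send_rows --motion '[[255, [0, -0.17, 0], [0, 0, 0]], [255, [0, -0.17, 0], [0, 0, 0]], [255, [0, -0.17, 0], [0, 0, 0]], [255, [0, -0.17, 0], [0, 0, 0]], [255, [0, -0.17, 0], [0, 0, 0]], [255, [0, -0.17, 0], [0, 0, 0]], [255, [0, -0.17, 0], [0, 0, 0]], [255, [0, -0.095, 0], [0, 0.0175, 0]], [255, [0, 0, 0], [0, 0.0175, 0]], [255, [0, 0, 0], [0, 0, 0]]]'

```text
time: 27.7
eef_pos: [0.503, -0.1779, 0.2635]
orientation: [0.041, -2.914, 0.002]
wrist_force: [1.1, 0.2, -2.1]
finger_gap: 0.575
finger_force: 53.1
```

Call:
send_rows --motion '[[255, [0, 0, 0], [0, 0, 0]], [255, [0, 0, 0], [0, 0, 0]]]'

```text
time: 27.9
eef_pos: [0.5017, -0.177, 0.2671]
orientation: [0.042, -2.924, 0.005]
wrist_force: [0.0, 1.1, -0.9]
finger_gap: 0.578
finger_force: 53.1
```

```bash
python3 -c "
from h import *
plan('green')"
```

```text
hover
tcp [ 0.5017 -0.177   0.2671] yaw 0.029 pitch -0.218 t 27.90 F [ 0.   1.1 -0.9] gap 0.578
delta frac [-0.3179 -0.0069  0.478 ]
low
tcp [ 0.5017 -0.177   0.2671] yaw 0.029 pitch -0.218 t 27.90 F [ 0.   1.1 -0.9] gap 0.578
delta frac [-0.3643 -0.0069  0.688 ]
final
tcp [ 0.5017 -0.177   0.2671] yaw 0.029 pitch -0.218 t 27.90 F [ 0.   1.1 -0.9] gap 0.578
delta frac [-0.3682 -0.0069  0.7357]
```

Call:
send_rows --motion '[[255, [-0.064, -0.006, 0.095], [0, 0, 0]], [255, [-0.064, 0, 0.095], [0, 0, 0]], [255, [-0.063, 0, 0.095], [0, 0, 0]], [255, [-0.063, 0, 0.095], [0, 0, 0]], [255, [-0.063, 0, 0.095], [0, 0, 0]], [255, [0, 0, 0], [0, 0, 0]], [255, [0, 0, 0], [0, 0, 0]]]'

```text
time: 28.6
eef_pos: [0.5425, -0.1772, 0.1617]
orientation: [0.042, -2.923, 0.005]
wrist_force: [0.3, -0.2, -1.3]
finger_gap: 0.581
finger_force: 53.1
```

Call:
send_rows --motion '[[255, [-0.012, 0, 0.05], [0, 0, 0]], [255, [-0.012, 0, 0.05], [0, 0, 0]], [255, [-0.012, 0, 0.05], [0, 0, 0]], [255, [-0.01, 0, 0.04], [0, 0, 0]], [255, [0, 0, 0], [0, 0, 0]], [255, [0, 0, 0], [0, 0, 0]]]'

```text
time: 29.2
eef_pos: [0.5437, -0.1775, 0.121]
orientation: [0.041, -2.921, 0.004]
wrist_force: [-0.2, -0.3, -1.2]
finger_gap: 0.575
finger_force: 53.1
```

```bash
python3 -c "
from h import *
plan('green')"
```

```text
hover
tcp [ 0.5437 -0.1775  0.121 ] yaw 0.028 pitch -0.221 t 29.20 F [-0.2 -0.3 -1.2] gap 0.575
delta frac [ 0.0453  0.0015 -0.1899]
low
tcp [ 0.5437 -0.1775  0.121 ] yaw 0.028 pitch -0.221 t 29.20 F [-0.2 -0.3 -1.2] gap 0.575
delta frac [-0.0017  0.0015  0.0199]
final
tcp [ 0.5437 -0.1775  0.121 ] yaw 0.028 pitch -0.221 t 29.20 F [-0.2 -0.3 -1.2] gap 0.575
delta frac [-0.0058  0.0015  0.0677]
```

Call:
send_rows --motion '[[255, [-0.001, 0, 0.015], [0, -0.00875, 0]], [255, [0, 0, 0.015], [0, -0.00875, 0]], [255, [0.001, 0, 0.015], [0, -0.00875, 0]], [255, [0.002, 0, 0.016], [0, -0.00875, 0]], [255, [0, 0, 0], [0, 0, 0]], [255, [0, 0, 0], [0, 0, 0]], [255, [0, 0, 0], [0, 0, 0]]]'

```text
time: 29.9
eef_pos: [0.5412, -0.1776, 0.1092]
orientation: [0.044, -3.139, 0.0]
wrist_force: [-5.0, -0.7, -0.5]
finger_gap: 0.576
finger_force: 53.0
```

Call:
send_rows --motion '[[60, [0, 0, 0], [0, 0, 0]], [60, [0, 0, 0], [0, 0, 0]], [60, [0, 0, 0], [0, 0, 0]], [60, [0, 0, 0], [0, 0, 0]], [60, [0, 0, -0.1], [0, 0, 0]], [60, [0, 0, -0.1], [0, 0, 0]], [60, [0, 0, -0.1], [0, 0, 0]], [60, [0, 0, -0.1], [0, 0, 0]], [60, [0, 0, -0.1], [0, 0, 0]], [60, [0.1, 0, -0.1], [0, 0, 0]]]'

```text
time: 30.9
eef_pos: [0.5232, -0.1781, 0.2297]
orientation: [-0.046, 3.14, -0.0]
wrist_force: [-0.4, -0.9, -0.7]
finger_gap: 0.766
finger_force: 0.0
```

Call:
send_rows --motion '[[60, [0.1, 0.1, -0.1], [0, 0, 0]], [60, [0, 0.1, 0], [0, 0, -0.0035]], [60, [0, 0, 0], [0, 0, 0]], [60, [0, 0, 0], [0, 0, 0]]]'

```text
time: 31.3
eef_pos: [0.5009, -0.1386, 0.2493]
orientation: [-0.08, 3.14, -0.001]
wrist_force: [0.4, 0.2, -0.6]
finger_gap: 0.768
finger_force: 0.0
```

```bash
python3 - <<'E'
from h import *
delta(old_tcp('red'))
f=shot('wrist','w9.png');W=cloud(f);bins(W,f['color'],.028)
E
```

```text
tcp [ 0.5009 -0.1386  0.2493] yaw 0.051 pitch 0.001 t 31.30 F [ 0.4  0.2 -0.6] gap 0.768
delta frac [-1.176e-01  2.432e+00 -1.200e-03]
green [239. 245.] X [0.4914 0.5844] Y [-0.2173 -0.1674] z98 0.1335 centre est (rear-66.5) [ 0.523  -0.1778]
blue [147. 238.] X [0.4927 0.583 ] Y [-0.301  -0.2509] z98 0.1331 centre est (rear-66.5) [ 0.524  -0.2614]
yellow [ 61. 235.] X [0.4933 0.5841] Y [-0.3838 -0.3338] z98 0.1332 centre est (rear-66.5) [ 0.5274 -0.3442]
yellow [538. 330.] X [0.6033 0.6136] Y [0.0628 0.1067] z98 0.1377 centre est (rear-66.5) [0.5445 0.1   ]
```

Green hangs correctly too. Red is the last one.

Call:
send_rows --motion '[[60, [-0.009, 0.187, 0], [0, 0, 0]], [60, [-0.009, 0.187, 0], [0, 0, 0]], [60, [-0.009, 0.187, 0], [0, 0, 0]], [60, [-0.009, 0.187, 0], [0, 0, 0]], [60, [-0.009, 0.187, 0], [0, 0, 0]], [60, [-0.009, 0.187, 0], [0, 0, 0]], [60, [-0.009, 0.187, 0], [0, 0, 0]], [60, [-0.009, 0.187, 0], [0, 0, 0]], [60, [-0.009, 0.187, 0], [0, 0, 0]], [60, [-0.009, 0.187, 0], [0, 0, 0]]]'

```text
time: 32.35
eef_pos: [0.5002, 0.2368, 0.2484]
orientation: [0.078, -3.14, 0.001]
wrist_force: [1.2, -0.3, 0.5]
finger_gap: 0.765
finger_force: 0.0
```

Call:
send_rows --motion '[[60, [-0.009, 0.187, 0], [0, 0, 0]], [60, [-0.009, 0.187, 0], [0, 0, 0]], [60, [-0.009, 0.187, 0], [0, 0, 0]], [60, [0, 0, 0.12], [0, 0, 0]], [60, [0, 0, 0.12], [0, 0, 0]], [60, [0, 0, 0], [0, 0, 0]], [60, [0, 0, 0], [0, 0, 0]]]'

```text
time: 33.05
eef_pos: [0.4999, 0.3476, 0.2008]
orientation: [0.078, -3.139, 0.002]
wrist_force: [-0.7, 0.6, 0.9]
finger_gap: 0.765
finger_force: 0.0
```

```bash
python3 - <<'E'
from h import *
delta(old_tcp('red'),.107)
f=shot('wrist');bins(cloud(f),f['color'])
E
```

```text
tcp [0.4999 0.3476 0.2008] yaw 0.050 pitch -0.001 t 33.05 F [-0.7  0.6  0.9] gap 0.765
delta frac [0.0006 0.0041 0.4691]
red [288. 233.] X [0.4748 0.5663] Y [0.2982 0.3482] z98 0.1335 centre est (rear-66.5) [0.483  0.3478]
red [287. 345.] X [0.6055 0.6119] Y [0.301  0.3467] z98 0.1336 centre est (rear-66.5) [0.5285 0.3507]
```

Call:
send_rows --motion '[[60, [0, 0.003, 0.1], [0, 0, 0]], [60, [0, 0, 0.1], [0, 0, 0]], [60, [0, 0, 0.1], [0, 0, 0]], [60, [0, 0, 0.1], [0, 0, 0]], [60, [0, 0, 0.07], [0, 0, 0]], [60, [0, 0, 0], [0, 0, 0]], [60, [0, 0, 0], [0, 0, 0]]]'

```text
time: 33.8
eef_pos: [0.5003, 0.3488, 0.1084]
orientation: [-0.078, 3.139, 0.001]
wrist_force: [-0.2, 0.1, 0.0]
finger_gap: 0.763
finger_force: 0.0
```

Call:
send_rows --force 50 --motion '[[255, [0, 0, 0], [0, 0, 0]], [255, [0, 0, 0], [0, 0, 0]], [255, [0, 0, 0], [0, 0, 0]], [255, [0, 0, 0], [0, 0, 0]], [255, [0, 0, 0], [0, 0, 0]], [255, [0, 0, 0], [0, 0, 0]]]'

```text
time: 34.4
eef_pos: [0.5004, 0.3491, 0.1087]
orientation: [-0.079, 3.138, 0.002]
wrist_force: [0.6, -0.4, 7.0]
finger_gap: 0.584
finger_force: 53.7
```

Call:
send_rows --motion '[[255, [0.006, 0, -0.05], [0, 0, 0]], [255, [0.006, 0, -0.05], [0, 0, 0]], [255, [0.006, 0, -0.05], [0, 0, 0]], [255, [0.006, 0, -0.05], [0, 0, 0]], [255, [0, 0, 0], [0, 0, 0]], [255, [0, 0, 0], [0, 0, 0]]]'

```text
time: 35.0
eef_pos: [0.4945, 0.3485, 0.1472]
orientation: [0.079, -3.14, -0.0]
wrist_force: [-0.1, -0.6, -2.2]
finger_gap: 0.577
finger_force: 52.8
```

Call:
send_rows --motion '[[255, [0.02, 0, -0.1], [0, 0, 0]], [255, [0.02, 0, -0.1], [0, 0, 0]], [255, [0.02, 0, -0.1], [0, 0, 0]], [255, [0, 0, -0.1], [0, 0, 0]], [255, [0, -0.1, -0.1], [0, 0, 0]], [255, [0, -0.15, -0.1], [0, 0, 0]], [255, [0, -0.17, 0], [0, 0, 0.0035]], [255, [0, -0.17, 0], [0, 0, 0]], [255, [0, -0.17, 0], [0, 0, 0]], [255, [0, -0.17, 0], [0, 0, 0]]]'

```text
time: 36.0
eef_pos: [0.4894, 0.1607, 0.2665]
orientation: [0.045, -3.14, 0.001]
wrist_force: [1.1, -0.2, -2.2]
finger_gap: 0.577
finger_force: 52.8
```

Call:
send_rows --motion '[[255, [0, -0.17, 0], [0, 0, 0]], [255, [0, -0.17, 0], [0, 0, 0]], [255, [0, -0.17, 0], [0, 0, 0]], [255, [0, -0.17, 0], [0, 0, 0]], [255, [0, -0.17, 0], [0, 0, 0]], [255, [0, -0.17, 0], [0, 0, 0]], [255, [0, -0.17, 0], [0, 0, 0]], [255, [0, -0.09, 0], [0, 0.0175, 0]], [255, [0, 0, 0], [0, 0.0175, 0]], [255, [0, 0, 0], [0, 0, 0]]]'

```text
time: 37.0
eef_pos: [0.4982, -0.0945, 0.264]
orientation: [0.04, -2.914, 0.003]
wrist_force: [1.1, 0.8, -2.6]
finger_gap: 0.579
finger_force: 52.9
```

Call:
send_rows --motion '[[255, [0, 0, 0], [0, 0, 0]], [255, [0, 0, 0], [0, 0, 0]]]'

```text
time: 37.2
eef_pos: [0.4968, -0.0935, 0.2674]
orientation: [0.042, -2.924, 0.005]
wrist_force: [-0.2, -0.5, -2.5]
finger_gap: 0.576
finger_force: 52.9
```

```bash
python3 -c "
from h import *
plan('red')"
```

```text
hover
tcp [ 0.4968 -0.0935  0.2674] yaw 0.029 pitch -0.218 t 37.20 F [-0.2 -0.5 -2.5] gap 0.576
delta frac [-0.3307 -0.0049  0.4768]
low
tcp [ 0.4968 -0.0935  0.2674] yaw 0.029 pitch -0.218 t 37.20 F [-0.2 -0.5 -2.5] gap 0.576
delta frac [-0.3771 -0.0049  0.6867]
final
tcp [ 0.4968 -0.0935  0.2674] yaw 0.029 pitch -0.218 t 37.20 F [-0.2 -0.5 -2.5] gap 0.576
delta frac [-0.381  -0.0049  0.7345]
```

Call:
send_rows --motion '[[255, [-0.066, -0.005, 0.095], [0, 0, 0]], [255, [-0.066, 0, 0.095], [0, 0, 0]], [255, [-0.066, 0, 0.095], [0, 0, 0]], [255, [-0.066, 0, 0.095], [0, 0, 0]], [255, [-0.066, 0, 0.095], [0, 0, 0]], [255, [0, 0, 0], [0, 0, 0]], [255, [0, 0, 0], [0, 0, 0]]]'

```text
time: 37.9
eef_pos: [0.5402, -0.0933, 0.1613]
orientation: [0.042, -2.923, 0.005]
wrist_force: [0.2, 0.2, -0.8]
finger_gap: 0.578
finger_force: 52.9
```

Call:
send_rows --motion '[[255, [-0.012, 0, 0.05], [0, 0, 0]], [255, [-0.012, 0, 0.05], [0, 0, 0]], [255, [-0.012, 0, 0.05], [0, 0, 0]], [255, [-0.01, 0, 0.04], [0, 0, 0]], [255, [0, 0, 0], [0, 0, 0]], [255, [0, 0, 0], [0, 0, 0]]]'

```text
time: 38.5
eef_pos: [0.5414, -0.0937, 0.1207]
orientation: [0.041, -2.921, 0.005]
wrist_force: [-0.4, 0.3, -2.1]
finger_gap: 0.579
finger_force: 52.9
```

```bash
python3 -c "
from h import *
plan('red')"
```

```text
hover
tcp [ 0.5414 -0.0937  0.1207] yaw 0.028 pitch -0.221 t 38.50 F [-0.4  0.3 -2.1] gap 0.579
delta frac [ 0.0458  0.0026 -0.191 ]
low
tcp [ 0.5414 -0.0937  0.1207] yaw 0.028 pitch -0.221 t 38.50 F [-0.4  0.3 -2.1] gap 0.579
delta frac [-0.0012  0.0026  0.0188]
final
tcp [ 0.5414 -0.0937  0.1207] yaw 0.028 pitch -0.221 t 38.50 F [-0.4  0.3 -2.1] gap 0.579
delta frac [-0.0053  0.0026  0.0666]
```

Call:
send_rows --motion '[[255, [-0.001, 0, 0.015], [0, -0.00875, 0]], [255, [0, 0, 0.015], [0, -0.00875, 0]], [255, [0.001, 0, 0.015], [0, -0.00875, 0]], [255, [0.002, 0, 0.015], [0, -0.00875, 0]], [255, [0, 0, 0], [0, 0, 0]], [255, [0, 0, 0], [0, 0, 0]], [255, [0, 0, 0], [0, 0, 0]]]'

```text
time: 39.2
eef_pos: [0.538, -0.0937, 0.1092]
orientation: [0.044, -3.137, 0.0]
wrist_force: [-9.6, -0.0, 4.2]
finger_gap: 0.578
finger_force: 53.4
```

Call:
send_rows --motion '[[60, [0, 0, 0], [0, 0, 0]], [60, [0, 0, 0], [0, 0, 0]], [60, [0, 0, 0], [0, 0, 0]], [60, [0, 0, 0], [0, 0, 0]], [60, [0, 0, -0.1], [0, 0, 0]], [60, [0, 0, -0.1], [0, 0, 0]], [60, [0, 0, -0.1], [0, 0, 0]], [60, [0, 0, -0.1], [0, 0, 0]], [60, [0, 0, -0.1], [0, 0, 0]], [60, [0.1, 0, -0.1], [0, 0, 0]]]'

```text
time: 40.2
eef_pos: [0.521, -0.0943, 0.2297]
orientation: [-0.045, 3.14, -0.0]
wrist_force: [-0.4, 0.5, 0.7]
finger_gap: 0.761
finger_force: 0.0
```

Call:
send_rows --motion '[[60, [0.1, -0.1, -0.1], [0, 0, 0]], [60, [0.1, -0.15, -0.1], [0, 0, 0]], [60, [0.1, -0.15, -0.1], [0, 0, 0]], [60, [0, -0.15, -0.1], [0, 0, 0]], [60, [0, 0, 0], [0, 0, 0]], [60, [0, 0, 0], [0, 0, 0]], [60, [0, 0, 0], [0, 0, 0]], [60, [0, 0, 0], [0, 0, 0]], [60, [0, 0, 0], [0, 0, 0]]]'

```text
time: 41.1
eef_pos: [0.4626, -0.2051, 0.3086]
orientation: [0.046, -3.14, -0.001]
wrist_force: [0.6, 0.7, 0.5]
finger_gap: 0.767
finger_force: 0.0
```

```bash
python3 - <<'E'
from h import *
delta(old_tcp('red'))
f=shot('wrist','w10.png');W=cloud(f);bins(W,f['color'],.028)
E
```

```text
tcp [ 0.4626 -0.2051  0.3086] yaw 0.030 pitch -0.001 t 41.10 F [0.6 0.7 0.5] gap 0.767
delta frac [-2.6660e-01  2.7604e+00  1.0000e-03]
red [387. 239.] X [0.4902 0.5604] Y [-0.1338 -0.0839] z98 0.1314 centre est (rear-66.5) [ 0.4967 -0.095 ]
green [309. 262.] X [0.4911 0.5839] Y [-0.2172 -0.1676] z98 0.1337 centre est (rear-66.5) [ 0.5226 -0.1778]
blue [ 7. 45.] X [0.2918 0.3482] Y [-0.4609 -0.4442] z98 0.1593 centre est (rear-66.5) [ 0.2943 -0.4445]
blue [71. 47.] X [0.2767 0.3486] Y [-0.4519 -0.4424] z98 0.1466 centre est (rear-66.5) [ 0.2945 -0.4391]
blue [234. 261.] X [0.491  0.5842] Y [-0.3008 -0.2516] z98 0.1335 centre est (rear-66.5) [ 0.5252 -0.2616]
yellow [158. 251.] X [0.4911 0.5804] Y [-0.3843 -0.3339] z98 0.1327 centre est (rear-66.5) [ 0.5238 -0.3446]
yellow [543. 323.] X [0.6036 0.6137] Y [0.0609 0.1002] z98 0.1376 centre est (rear-66.5) [0.5447 0.0958]
```

View pics/w10.png

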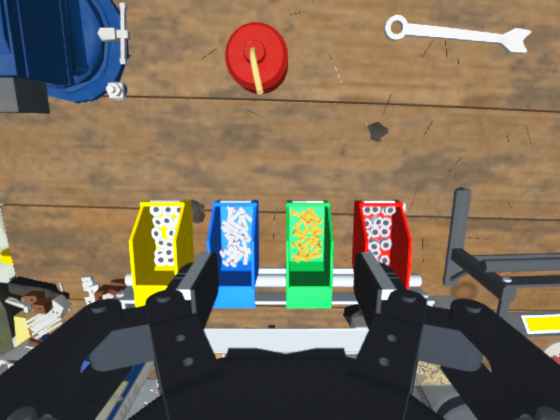

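All four bins are on the new rack in order. Red's flange is hidden by the finger, so I'll shift the hand and check it.

Call:
send_rows --motion '[[60, [0, 0.15, 0], [0, 0, 0]], [60, [0, 0.15, 0], [0, 0, 0]], [60, [0, 0.15, 0], [0, 0, 0]], [60, [0, 0.1, 0], [0, 0, 0]], [60, [0, 0, 0], [0, 0, 0]], [60, [0, 0, 0], [0, 0, 0]], [60, [0, 0, 0], [0, 0, 0]], [60, [0, 0, 0], [0, 0, 0]], [60, [0, 0, 0], [0, 0, 0]]]'

```text
time: 42.05
eef_pos: [0.4595, -0.0966, 0.309]
orientation: [0.043, -3.141, 0.0]
wrist_force: [0.3, 0.0, 0.3]
finger_gap: 0.762
finger_force: 0.0
```

```bash
python3 - <<'E'
from h import *
f=shot('wrist','w11.png');W=cloud(f);bins(W,f['color'],.028)
E
```

```text
red [287. 267.] X [0.4913 0.5844] Y [-0.1333 -0.0838] z98 0.1336 centre est (rear-66.5) [ 0.5207 -0.094 ]
green [215. 247.] X [0.4913 0.5843] Y [-0.2164 -0.1674] z98 0.1335 centre est (rear-66.5) [ 0.5229 -0.1773]
blue [139. 254.] X [0.4921 0.5825] Y [-0.301 -0.251] z98 0.133 centre est (rear-66.5) [ 0.5235 -0.2615]
blue [528. 322.] X [0.602 0.612] Y [0.1464 0.1927] z98 0.1374 centre est (rear-66.5) [0.5405 0.1848]
yellow [ 69. 254.] X [0.4931 0.5839] Y [-0.3842 -0.3338] z98 0.1333 centre est (rear-66.5) [ 0.5273 -0.3444]
```

Red hangs in the same position as the others, so I'll hand the job in.

```bash
python3 -c "
from workcell import close_job
print(close_job())"
```

```text
the job is handed in; nothing more can be done
None
```

All four bins hang on the aluminium rack in label order (red, green, blue, yellow, left to right), checked by camera before hand-in at about 42 s of the 122 s; no verdict was returned.

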